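# Present a cream jar to the underside coder

### The job

Wake the coder by pressing its buttons one at a time - blue, then yellow, then green, each fully down and released. Then take the yellow jar from the steel tray beside the conveyor, carry it over the conveyor without disturbing the bottles or the other jars, and finish still holding it upright and still about 15 mm above the coder's print window, centred on the window and with its sides square to it; the program ends while holding it there, and the jar never touches the coder.

Things in the scene. Friction and masses are not known exactly. Their poses are not given: they have to be found in the camera images.
- yellow_jar: the jar to code: square yellow jar 46 x 46 mm with rounded edges, body 44 mm tall, with a round pale silver lid 41 mm across from 49 to 64 mm above its underside; about 0.12 kg. Stands upright on the tray floor (3 mm above the table). Origin: centre of its underside; z up, x and y square to its flat sides
- white_jar: white jar of the same shape and size on the tray (bystander). Origin: centre of its underside
- green_jar: green jar of the same shape and size on the tray (bystander). Origin: centre of its underside
- tray: fixed steel tray 380 x 180 mm with a rim 18 mm high; the jars stand in one row along its x axis, 112 mm apart, in changing order and each turned differently. Origin: centre of its underside on the table, x along its length
- conveyor: fixed belt conveyor with a green belt, lying between the tray and the control box: 480 mm long (its x, along world x), 100 mm wide, belt and side rails up to 54 mm above the table. Origin: centre of its underside on the table
- bottle_a: white pump bottle standing on the belt (bystander): 36 mm diameter, 80 mm tall, so its top is 130 mm above the table. Origin: centre of its underside, z up
- bottle_b: amber pump bottle standing on the belt (bystander): 36 mm diameter, 80 mm tall, so its top is 130 mm above the table. Origin: centre of its underside, z up
- bottle_c: white pump bottle standing on the belt (bystander): 36 mm diameter, 80 mm tall, so its top is 130 mm above the table. Origin: centre of its underside, z up
- control_box: fixed grey control box of the coder, 180 x 70 mm, 43 mm tall, carrying the three buttons in a row along its length (x). Origin: centre of its underside on the table
- blue_button_top (a point): centre of the top face of the blue push button (28 mm diameter, pressed straight down) in a black round housing on the control box; about 65 mm above the table when up; buttons are 55 mm apart in a row along the box and their order changes
- blue_button (a joint): travel of the blue button in m: 0 up, 0.006 fully down; spring return, about 5 N to push it fully down, counts as pressed beyond 0.004
- yellow_button_top (a point): centre of the top face of the yellow push button (28 mm diameter, pressed straight down) in a black round housing on the control box; about 65 mm above the table when up; buttons are 55 mm apart in a row along the box and their order changes
- yellow_button (a joint): travel of the yellow button in m: 0 up, 0.006 fully down; spring return, about 5 N to push it fully down, counts as pressed beyond 0.004
- green_button_top (a point): centre of the top face of the green push button (28 mm diameter, pressed straight down) in a black round housing on the control box; about 65 mm above the table when up; buttons are 55 mm apart in a row along the box and their order changes
- green_button (a joint): travel of the green button in m: 0 up, 0.006 fully down; spring return, about 5 N to push it fully down, counts as pressed beyond 0.004
- coder: fixed white underside coder, 150 x 150 mm, top 70 mm above the table with the print window at the middle of its top; two red guard bars (8 mm thick, 120 mm long along its x, tops 106 mm above the table) stand 68 mm either side of the window's centre along its y. Origin: centre of its underside on the table
- window (a point): centre of the print window on top of the coder, a black 46 mm square with a blue border 54 mm square, 70 mm above the table, facing straight up; x and y are square to its edges, z up
Mind the look-alikes: they are no part of the job. What is shaped like the yellow_jar but pink is not meant.

How it is judged:
By the outcome, as a careful person would: the job done as asked, in the order asked, and still so for the second after the job is handed in, while the arm keeps its last pose, push and grip.
It also fails if it takes over 64 s, if anything falls off the work surface, if the arm or the gripper's body presses on something with over 40 N, if the wrist force passes 120 N, or if a joint passes its speed limit or range.

### The arm

A 6-joint arm with a two-finger parallel gripper is mounted at the origin on the work surface. World frame = base frame: x ahead of the robot, y to its left, z up, the work surface at z = 0. Lengths are in m, angles in rad, forces in N, time in s.
With the tool pointing down it reaches from about 0.25 to 0.775 m from the base axis. Payload 4 kg.
Tool frame: the origin (TCP) lies between the finger pads; the fingertips stand 25 mm ahead of it and the grasp point (between the pads) lies 6 mm ahead of it (robot.tip_reach is the distance from the TCP to the fingertips, in m); z points along the fingers, y is the line along which they close (so a half turn about z gives the same grasp; the last joint's range is limited). The gripper opens to 94 mm and grips with 3 to 60 N. Pads are 16 mm wide; open, the fingers measure 119 mm over their backs; the gripper's body (75 mm by 177 mm) begins 78 mm behind the grasp point.
Start: joints at [-1.376, 0.087, 1.371, -0, 1.684, -0.103], TCP at [0.161, -0.526, 0.231] pointing down, gripper open.
Joint ranges: [-3.1, 3.1], [-0.76, 2.03], [0.27, 2.55], [-1.08, 4.22], [0.17, 2.65], [-2.57, 2.57]. Speed limits (rad/s): [2.79, 2.79, 3.14, 3.14, 3.14, 3.14].

### API

Orientations are given as [roll, pitch, yaw] about the fixed x, y, z axes, in that order (R = Rz(yaw) Ry(pitch) Rx(roll)).
In Python, from bench import sensors, snapshot, camera_info, ticket, robot gives the robot as it stands.
- The arm moves only by the tool arm_command, never from a script. Its argument "plan" is a list of rows, each an object with "grip": the closure, from -1 (fully open) to 1 (shut); "slide": the shift along the tool's x, y, z normalised to -1 to 1, where 1 is 500 mm, a list of three; "spin": the turn about the tool's z normalised to -1 to 1, where 1 is 5 degrees. A call has 1 to 10 rows; each row shifts and turns the commanded pose from where the row before left it, along the tool's axes as they then stand; what a row does not reach is not made up. A row lasts 1/8 s, in which the tool goes at most 62.5 mm and 10.7 degrees, less where a joint would pass 70% of its speed; a pose out of reach is approached as far as the arm can. A call with a number of a shift or a turn outside -1 to 1 is refused whole. A call with a gripper value outside its range is refused whole. The fingers move at their own pace and stop on an object; the grip force is fixed at half the most. Time passes only in rows, so rows that do not move let the fingers close. It gives the time, the measured TCP pose, the force, the opening and the grip force at its end, in the units of the state.
- sensors.get_obs(): the state, without advancing time (a new reading comes with each control period).
- snapshot(name): name is "side" or "top" or "wrist"; returns the picture (400x640x3 uint8, red, green, blue); there is no depth.
- camera_info(name): a dict with "fx", "fy", "cx", "cy" (pixels), "k1" (the pictures are not rectified: a ray, as slopes to the right and down, at radius r is drawn at 1 + k1 r^2 times it, then the intrinsics apply), "position" and "rotation" of the camera in the world. Camera axes: x right, y up, looking along -z (the intrinsics and any distortion apply to the point x, -y, -z); pixel columns grow to the right and rows downward; lengths in m; the calibration is good to about 2 mm. A picture is of the moment at which its call begins: read the wrist's pose just before it. camera_info takes no time and is no camera call; for the wrist camera it gives the pose at the moment of the call.
- ticket.close_job(): hands the job in; it is judged then, once.
The state is a dict: "time": time; "joint_positions": joint angles; "qvel": joint speeds; "joint_torque": joint torques, N m; "tool_pos": TCP position; "ee_rot": TCP orientation; "wrist_force": force on the tool from outside, world axes, zero at the start; "wrist_torque": the same for the moment, N m; "width": finger opening in m; "finger_force": force on a finger pad.
Only numpy, scipy, OpenCV 4.12 (cv2) and the standard library are available. Lean on these libraries where they do the work, as an engineer would, in place of code of your own. Each camera call takes 0.05 s, during which the arm holds its last target. There are 200 camera calls.

## Working session

There is one attempt and no reset: what is moved stays moved. The work goes in short steps, Python scripts to look and compute and a tool call to move; the robot and the scene stay as the last step left them, time stands still between calls to the robot, and variables do not carry over. Pictures are saved under pics/ and viewed, at most 10 in all, crops included, and the job is handed in when it is done.

Besides the shell and the picture viewer there is one more tool, called after ">>>" in YAML: its name, and indented under it one key for each argument. arm_command: Moves the arm, as the interface text tells. Scaled input: -1 to 1 covers 500 mm each way for a shift and 5 degrees each way for a turn. Its arguments: {"type":"object","properties":{"plan":{"type":"array","items":{"type":"object","properties":{"grip":{"type":"number"},"slide":{"type":"array","items":{"type":"number"}},"spin":{"type":"number"}}}}},"required":["plan"]}

```bash
mkdir -p pics
cat > h.py <<'E'
import numpy as np, cv2
from bench import sensors, snapshot, camera_info, ticket, robot
def ray(ci,u,v):
    K=np.array([[ci["fx"],0,ci["cx"]],[0,ci["fy"],ci["cy"]],[0,0,1.]])
    p=cv2.undistortPoints(np.array([[[u,v]]],float),K,np.array([ci["k1"],0,0,0.]))[0,0]
    d=np.array(ci["rotation"])@np.array([p[0],-p[1],-1.]); return np.array(ci["position"]),d/np.linalg.norm(d)
def atz(ci,u,v,z):
    o,d=ray(ci,u,v); return o+d*(z-o[2])/d[2]
def tri(*obs):
    A=0;b=0;R=[ray(*o) for o in obs]
    for o,d in R:
        P=np.eye(3)-np.outer(d,d);A=A+P;b=b+P@o
    x=np.linalg.solve(A,b); return x,[np.linalg.norm((np.eye(3)-np.outer(d,d))@(x-o)) for o,d in R]
E
python3 - <<'E'
from h import *
for n in ("top","side"):
    im=snapshot(n); cv2.imwrite(f"pics/{n}0.png",im[:,:,::-1])
    print(n,camera_info(n))
print(sensors.get_obs())
E
```

```text
top {'fx': 376.702825245571, 'fy': 376.702825245571, 'cx': 317.5306743793765, 'cy': 194.2879514188129, 'k1': 0.028001252006404676, 'position': array([0.26234567, 0.08321571, 1.29120809]), 'rotation': array([ 0.20237896, -0.00629606, -1.51056426])}
side {'fx': 433.1551642139752, 'fy': 433.1551642139752, 'cx': 326.3728206047786, 'cy': 198.81674498652038, 'k1': -0.0009538014097784068, 'position': array([ 0.34549493, -0.81639498,  0.84732757]), 'rotation': array([ 0.8753791 ,  0.02065188, -0.18040446])}
{'time': 0.1, 'joint_positions': array([-1.37613091e+00,  8.79082454e-02,  1.37209184e+00, -1.38358820e-05,
        1.68358484e+00, -1.03139211e-01]), 'qvel': array([ 9.39148744e-04, -1.94278989e-03, -2.93622273e-03, -7.22415747e-04,
       -7.89337426e-05, -6.16961446e-04]), 'joint_torque': array([ 1.97770285e-03, -3.41250944e+01, -3.03302550e+01,  7.19951419e-02,
        3.03546712e-02, -9.23087987e-05]), 'tool_pos': array([ 0.16126787, -0.52536856,  0.22941205]), 'ee_rot': array([-3.13960955e+00, -1.91439588e-04,  2.97802898e-01]), 'wrist_force': array([ 0.7882393 , -0.01374272, -0.59515317]), 'wrist_torque': array([ 0.06804219,  0.01627769, -0.02046952]), 'finger_force': 0.0, 'width': 0.09383219995076852}
```

View pics/top0.png

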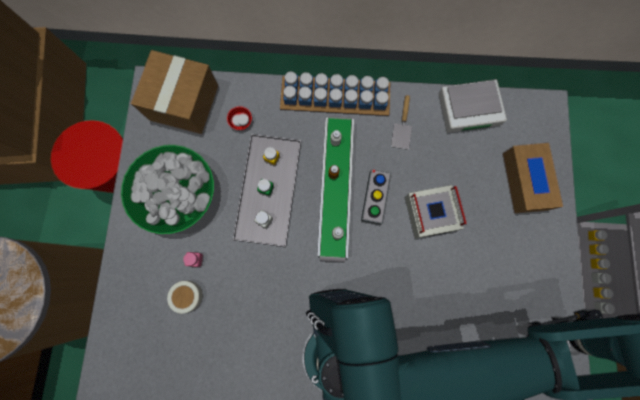

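View pics/side0.png

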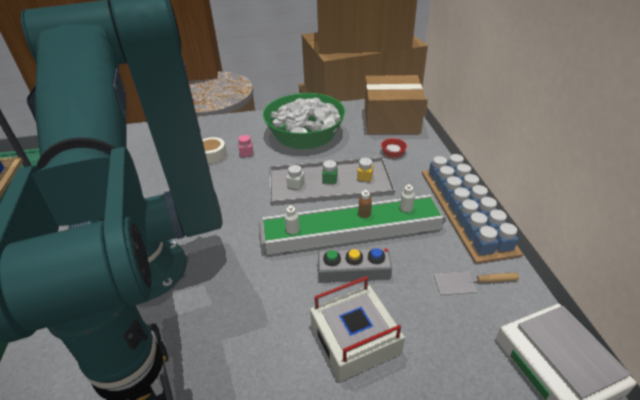

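The top view shows the yellow jar at (271,155), green jar at (264,186), white jar at (263,218) and the pink look-alike at (193,259). The buttons are blue (380,179), yellow (377,195) and green (374,211). The print window is at (437,210) and the bottles at (336,135), (334,171) and (338,233). The side view has the yellow jar at (365,170), buttons at (377,255), (354,256) and (332,257), and window at (356,320). I choose the square yellow jar on the tray. Next I'll check it in close crops.

```bash
sed -i 's/np.array(ci\["rotation"\])@/Rot.from_euler("xyz",ci["rotation"]).as_matrix()@/; 1a from scipy.spatial.transform import Rotation as Rot' h.py
python3 - <<'E'
from h import *
t=cv2.imread("pics/top0.png");s=cv2.imread("pics/side0.png")
a=cv2.resize(t[120:250,230:480],(780,406),interpolation=cv2.INTER_CUBIC)
cv2.imwrite("pics/tc.png",a)
b=cv2.resize(s[150:350,260:460],(600,600),interpolation=cv2.INTER_CUBIC)
cv2.imwrite("pics/sc.png",b)
E
```

```text
(no output)
```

View pics/tc.png

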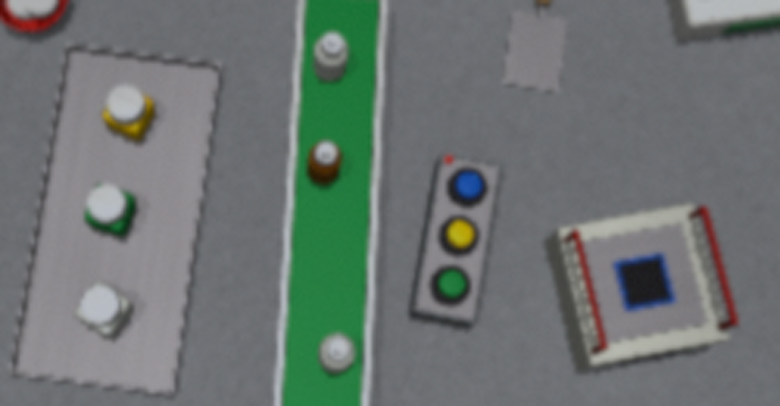

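View pics/sc.png

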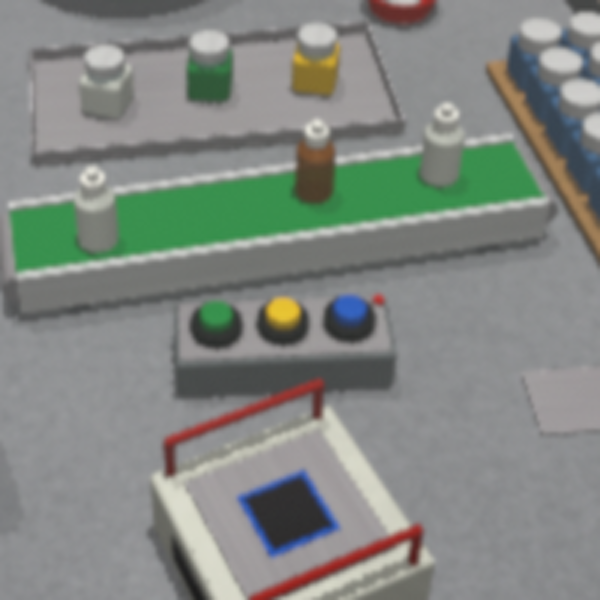

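The crops show the yellow jar's lid top at top-crop (126,104) and side-crop (317,37). Button tops are blue (467,185)/(350,308), yellow (460,234)/(283,311) and green (451,284)/(215,315). The window is at (644,282)/(289,512). The yellow jar has a yellow body and silver lid, so the choice is confirmed.

Run:
```python
from h import *
T=camera_info("top");S=camera_info("side")
t=lambda x,y:(T,(x+.5)/3.12-.5+230,(y+.5)/3.123-.5+120)
s=lambda x,y:(S,(x+.5)/3-.5+260,(y+.5)/3-.5+150)
for n,a,b in [("lid",(126,104),(317,37)),("blue",(467,185),(350,308)),("yel",(460,234),(283,311)),("green",(451,284),(215,315)),("win",(644,282),(289,512)),("botA",(332,45),(447,112)),("botB",(325,150),(317,130)),("botC",(337,346),(92,177)),("glid",(106,203),(210,42)),("wlid",(101,305),(104,60))]:
    x,e=tri(t(*a),s(*b)); print(n,x.round(4),np.round(e,4))
for c in [(615,262),(661,254),(674,301),(627,310)]: print(atz(*t(*c),.07).round(4))
print(camera_info("wrist"))
```

```text
lid [0.6481 0.2601 0.0654] [0.0012 0.0012]
blue [ 0.5812 -0.1137  0.061 ] [0.0009 0.0009]
yel [ 0.5265 -0.1074  0.0625] [0.0008 0.0008]
green [ 0.4717 -0.0996  0.0614] [0.0004 0.0004]
win [ 0.4854 -0.3004  0.0703] [0.0009 0.0009]
botA [0.7084 0.0417 0.1244] [0.0023 0.0023]
botB [0.5921 0.0433 0.1228] [0.0002 0.0002]
botC [0.3906 0.0209 0.1228] [0.001 0.001]
glid [0.5366 0.2717 0.0674] [0.0014 0.0014]
wlid [0.4262 0.2676 0.0643] [0.0003 0.0003]
[ 0.504  -0.2701  0.07  ]
[ 0.5155 -0.3184  0.07  ]
[ 0.4663 -0.3316  0.07  ]
[ 0.4537 -0.2827  0.07  ]
{'fx': 276.366619895641, 'fy': 276.366619895641, 'cx': 324.3880931164583, 'cy': 202.51292804104668, 'k1': -0.04561963805959526, 'position': array([ 0.23336513, -0.50438473,  0.38387603]), 'rotation': array([-0.26275114,  0.00176224, -1.27341866])}
```

Positions agree with the stated sizes. I'll turn the tool square to the world and go over the box and coder for a wrist view, with the fingers closed for pressing.

>>> arm_command:
  plan:
    - {"grip": 1, "slide": [0, 0, 0], "spin": 0.853}
    - {"grip": 1, "slide": [0, 0, 0], "spin": 0.853}
    - {"grip": 1, "slide": [0, 0, 0], "spin": 0.853}
    - {"grip": 1, "slide": [0, 0, 0], "spin": 0.853}
    - {"grip": 1, "slide": [0.085, -0.08, 0], "spin": 0}
    - {"grip": 1, "slide": [0.085, -0.08, 0], "spin": 0}
    - {"grip": 1, "slide": [0.085, -0.08, 0], "spin": 0}
    - {"grip": 1, "slide": [0.085, -0.08, 0], "spin": 0}
    - {"grip": 1, "slide": [0.085, -0.08, 0], "spin": 0}
    - {"grip": 1, "slide": [0, 0, 0], "spin": 0}

```text
time: 1.35
tool_pos: [0.376, -0.3229, 0.23]
ee_rot: [-3.14, 0.0, 0.007]
wrist_force: [-0.4, -0.7, 0.3]
width: 0.0006
finger_force: 0.0
```

Run:
```python
from h import *
o=sensors.get_obs();print(o["tool_pos"],o["ee_rot"],o["wrist_force"],o["time"],o["width"])
c=camera_info("wrist");np.save("w1.npy",c,allow_pickle=True)
im=snapshot("wrist");cv2.imwrite("pics/w1.png",im[:,:,::-1]);print(c["position"],c["rotation"])
```

```text
[ 0.37595751 -0.32285444  0.23002902] [-3.14032855e+00  3.68567919e-05  6.75923625e-03] [-0.364288   -0.71605041  0.33735382] 1.35 0.0006148686307726372
[ 0.45130684 -0.32337257  0.38447698] [-2.62864315e-01  8.34940681e-04 -1.56446384e+00]
```

View pics/w1.png

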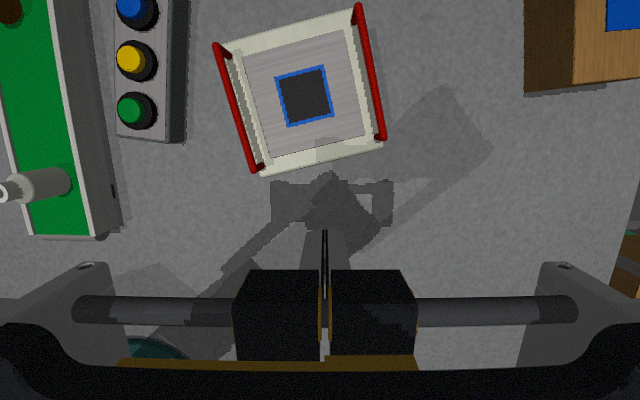

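The wrist view shows the window's blue border with corners near (275,79), (326,66), (334,116) and (288,127). The green, yellow and blue buttons are at (130,109), (129,58) and (130,8). I'll measure by colour, then take a second wrist view closer to the buttons.

>>> arm_command:
  plan:
    - {"grip": 1, "slide": [0.07, -0.1, 0], "spin": 0}
    - {"grip": 1, "slide": [0.07, -0.1, 0], "spin": 0}
    - {"grip": 1, "slide": [0.07, -0.1, 0], "spin": 0}
    - {"grip": 1, "slide": [0, 0, 0], "spin": 0}

```text
time: 1.9
tool_pos: [0.4797, -0.1741, 0.23]
ee_rot: [-3.141, 0.001, 0.004]
wrist_force: [-0.7, 0.3, -1.0]
width: 0.0006
finger_force: 0.0
```

```bash
cat > m.py <<'E'
from h import *
H={"blue":((105,140,80),(125,255,255)),"yel":((20,140,80),(35,255,255)),"green":((60,140,50),(85,255,255))}
def blobs(bgr):
    hsv=cv2.cvtColor(bgr,cv2.COLOR_BGR2HSV);out={}
    for k,(a,b) in H.items():
        n,l,st,ce=cv2.connectedComponentsWithStats(cv2.inRange(hsv,np.array(a),np.array(b)))
        out[k]=[(ce[i].round(1),st[i].tolist(),l==i) for i in range(1,n) if st[i,4]>60]
    return out
E
python3 - <<'E'
from m import *
c=camera_info("wrist");im=snapshot("wrist")[:,:,::-1].copy();cv2.imwrite("pics/w2.png",im);np.save("w2.npy",c,allow_pickle=True)
c1=np.load("w1.npy",allow_pickle=True).item()
for cc,i in ((c1,cv2.imread("pics/w1.png")),(c,im)):
    print(sensors.get_obs()["tool_pos"])
    for k,v in blobs(i).items():
        for ce,st,m in v: print(k,ce,st,atz(cc,*ce,.065).round(4))
E
```

```text
[ 0.47878124 -0.17589739  0.22999106]
blue [128.6   7. ] [117, 0, 24, 17, 341] [ 0.5768 -0.1165  0.065 ]
blue [622.9  14.5] [607, 0, 33, 31, 973] [ 0.5805 -0.6488  0.065 ]
blue [304.7  95.2] [274, 64, 61, 64, 708] [ 0.4864 -0.3014  0.065 ]
yel [128.9  57.9] [117, 45, 28, 27, 527] [ 0.5266 -0.1103  0.065 ]
green [ 38.8 115.4] [0, 0, 90, 235, 11054] [0.4686 0.011  0.065 ]
green [128.9 109.7] [117, 98, 26, 25, 469] [ 0.4724 -0.1022  0.065 ]
[ 0.47878124 -0.17589739  0.22999106]
blue [271.2 103.9] [259, 92, 25, 25, 496] [ 0.581  -0.1161  0.065 ]
blue [431.4 189.8] [406, 164, 52, 54, 547] [ 0.4851 -0.3023  0.065 ]
yel [266.9 153.3] [255, 142, 25, 24, 467] [ 0.5271 -0.1089  0.065 ]
green [155.5 135. ] [102, 0, 104, 298, 16601] [0.5483 0.0187 0.065 ]
green [  0.6 150.6] [0, 133, 3, 34, 66] [0.5335 0.2226 0.065 ]
green [262.8 198.6] [252, 188, 23, 23, 401] [ 0.4735 -0.1014  0.065 ]
```

View pics/w2.png

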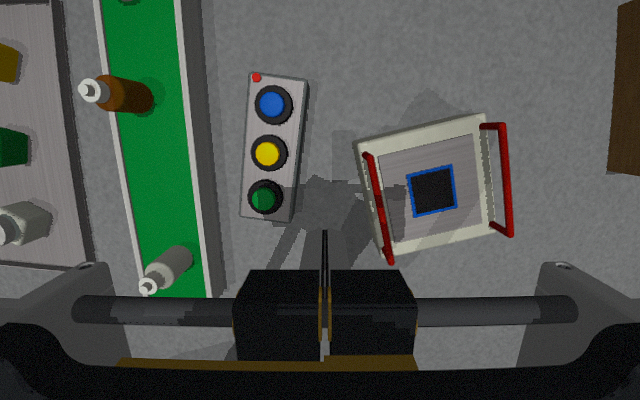

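>>> arm_command:
  plan:
    - {"grip": 1, "slide": [0.102, -0.06, 0], "spin": 0}
    - {"grip": 1, "slide": [0.102, -0.06, 0], "spin": 0}
    - {"grip": 1, "slide": [0, 0, 0.12], "spin": 0}
    - {"grip": 1, "slide": [0, 0, 0.1], "spin": 0}
    - {"grip": 1, "slide": [0, 0, 0.04], "spin": 0}
    - {"grip": 1, "slide": [0, 0, 0], "spin": 0}

```text
time: 2.7
tool_pos: [0.5785, -0.1181, 0.0977]
ee_rot: [-3.141, 0.006, -0.004]
wrist_force: [-0.1, -0.3, 0.3]
width: 0.0006
finger_force: 0.0
```

Run:
```python
from m import *
cs=[(np.load(f"w{i}.npy",allow_pickle=True).item(),cv2.imread(f"pics/w{i}.png")) for i in (1,2)]
B=[blobs(i) for c,i in cs]
pick=lambda b,k,p:min(b[k],key=lambda q:np.hypot(*(q[0]-p)))
for k,p1,p2 in (("yel",(129,58),(267,153)),("green",(129,110),(263,198)),("blue",(305,95),(431,190))):
    a,b=pick(B[0],k,p1),pick(B[1],k,p2); print(k,tri((cs[0][0],*a[0]),(cs[1][0],*b[0])))
for (c,i),b,p in zip(cs,B,((305,95),(431,190))):
    m=pick(b,"blue",p)[2]; P=np.array([atz(c,u,v,.07)[:2] for v,u in np.argwhere(m)],np.float32)
    print(cv2.minAreaRect(P*1000))
o=sensors.get_obs();print(o["tool_pos"],o["ee_rot"],o["wrist_force"])
```

```text
yel (array([ 0.52706145, -0.10851501,  0.06255792]), [np.float64(0.00017981197264675585), np.float64(0.00017981197264683177)])
green (array([ 0.47274653, -0.10069587,  0.06259414]), [np.float64(0.0002073522332288174), np.float64(0.00020735223322884618)])
blue (array([ 0.48592721, -0.30142519,  0.06762889]), [np.float64(0.00027638265688029846), np.float64(0.0002763826568803722)])
((484.79864501953125, -301.31658935546875), (53.70192337036133, 53.89324188232422), 14.234877586364746)
((484.5487976074219, -301.2807922363281), (54.165008544921875, 53.841819763183594), 14.235933303833008)
[ 0.57846482 -0.11814683  0.09765879] [-3.1408317   0.00583479 -0.00356405] [-0.13294238 -0.29145439  0.28412913]
```

>>> arm_command:
  plan:
    - {"grip": 1, "slide": [0.004, -0.005, 0.01], "spin": 0}
    - {"grip": 1, "slide": [0, 0, 0.008], "spin": 0}
    - {"grip": 1, "slide": [0, 0, 0.004], "spin": 0}
    - {"grip": 1, "slide": [0, 0, 0], "spin": 0}

```text
time: 3.2
tool_pos: [0.5833, -0.1136, 0.0902]
ee_rot: [3.141, -0.001, 0.0]
wrist_force: [-0.1, -0.6, 1.3]
width: 0.0006
finger_force: 0.7
```

>>> arm_command:
  plan:
    - {"grip": 1, "slide": [-0.003, 0.003, 0.006], "spin": 0}
    - {"grip": 1, "slide": [0, 0, 0.006], "spin": 0}
    - {"grip": 1, "slide": [0, 0, 0], "spin": 0}
    - {"grip": 1, "slide": [0, 0, 0], "spin": 0}

```text
time: 3.7
tool_pos: [0.5823, -0.1146, 0.0844]
ee_rot: [-3.142, -0.003, 0.0]
wrist_force: [0.5, 1.9, 4.1]
width: 0.0004
finger_force: 2.4
```

>>> arm_command:
  plan:
    - {"grip": 1, "slide": [0, 0, 0.004], "spin": 0}
    - {"grip": 1, "slide": [0, 0, 0], "spin": 0}

```text
time: 3.95
tool_pos: [0.5824, -0.1146, 0.0842]
ee_rot: [3.141, -0.003, 0.0]
wrist_force: [-1.4, 2.6, 11.6]
width: 0.0005
finger_force: 5.8
```

Blue has bottomed out at 11.6 N. I'll release it and press yellow the same way.

>>> arm_command:
  plan:
    - {"grip": 1, "slide": [0, 0, -0.05], "spin": 0}
    - {"grip": 1, "slide": [-0.056, -0.005, 0], "spin": 0}
    - {"grip": 1, "slide": [-0.055, -0.006, 0], "spin": 0}
    - {"grip": 1, "slide": [0, 0, 0], "spin": 0}
    - {"grip": 1, "slide": [0, 0, 0.024], "spin": 0}
    - {"grip": 1, "slide": [0, 0, 0.01], "spin": 0}
    - {"grip": 1, "slide": [0, 0, 0.008], "spin": 0}
    - {"grip": 1, "slide": [0, 0, 0.008], "spin": 0}
    - {"grip": 1, "slide": [0, 0, 0], "spin": 0}
    - {"grip": 1, "slide": [0, 0, 0], "spin": 0}

```text
time: 5.2
tool_pos: [0.5258, -0.1094, 0.0841]
ee_rot: [3.141, 0.0, 0.0]
wrist_force: [-5.6, 2.0, 13.2]
width: 0.0006
finger_force: 6.6
```

>>> arm_command:
  plan:
    - {"grip": 1, "slide": [0, 0, -0.05], "spin": 0}
    - {"grip": 1, "slide": [-0.053, -0.008, 0], "spin": 0}
    - {"grip": 1, "slide": [-0.053, -0.008, 0], "spin": 0}
    - {"grip": 1, "slide": [0, 0, 0], "spin": 0}
    - {"grip": 1, "slide": [0, 0, 0.024], "spin": 0}
    - {"grip": 1, "slide": [0, 0, 0.01], "spin": 0}
    - {"grip": 1, "slide": [0, 0, 0.008], "spin": 0}
    - {"grip": 1, "slide": [0, 0, 0.008], "spin": 0}
    - {"grip": 1, "slide": [0, 0, 0], "spin": 0}
    - {"grip": 1, "slide": [0, 0, 0], "spin": 0}

```text
time: 6.45
tool_pos: [0.4733, -0.1014, 0.0841]
ee_rot: [3.141, -0.001, 0.0]
wrist_force: [-5.3, 2.5, 13.6]
width: 0.0005
finger_force: 6.8
```

All three buttons bottomed in order. I'll lift well above the bottles, open the gripper and cross to the tray for close views.

>>> arm_command:
  plan:
    - {"grip": 1, "slide": [0, 0, -0.12], "spin": 0}
    - {"grip": 1, "slide": [0, 0, -0.12], "spin": 0}
    - {"grip": -1, "slide": [0, 0, -0.1], "spin": 0}
    - {"grip": -1, "slide": [0.032, -0.114, 0], "spin": 0}
    - {"grip": -1, "slide": [0.032, -0.114, 0], "spin": 0}
    - {"grip": -1, "slide": [0.032, -0.114, 0], "spin": 0}
    - {"grip": -1, "slide": [0.032, -0.114, 0], "spin": 0}
    - {"grip": -1, "slide": [0.032, -0.114, 0], "spin": 0}
    - {"grip": -1, "slide": [0, 0, 0], "spin": 0}
    - {"grip": -1, "slide": [0, 0, 0], "spin": 0}

```text
time: 7.7
tool_pos: [0.5528, 0.1835, 0.2507]
ee_rot: [3.141, 0.001, 0.0]
wrist_force: [-0.2, -0.9, 0.6]
width: 0.0771
finger_force: 0.0
```

Run:
```python
from h import *
c=camera_info("wrist");im=snapshot("wrist")[:,:,::-1];cv2.imwrite("pics/w3.png",im);np.save("w3.npy",c,allow_pickle=True)
print(sensors.get_obs()["tool_pos"],c["position"])
```

```text
[0.55285893 0.18287851 0.25104979] [0.62834801 0.18292217 0.40500242]
```

>>> arm_command:
  plan:
    - {"grip": -1, "slide": [0.05, -0.05, 0], "spin": 0}
    - {"grip": -1, "slide": [0, -0.06, 0], "spin": 0}
    - {"grip": -1, "slide": [0, 0, 0], "spin": 0}
    - {"grip": -1, "slide": [0, 0, 0], "spin": 0}

```text
time: 8.25
tool_pos: [0.5779, 0.237, 0.2518]
ee_rot: [3.141, -0.0, -0.002]
wrist_force: [-0.3, -0.5, -0.6]
width: 0.0938
finger_force: 0.0
```

Run:
```python
from h import *
c=camera_info("wrist");im=snapshot("wrist")[:,:,::-1];cv2.imwrite("pics/w4.png",im);np.save("w4.npy",c,allow_pickle=True)
o=sensors.get_obs();print(o["tool_pos"],o["ee_rot"],c["position"])
a=cv2.imread("pics/w3.png")
# project expected lid to crop both
import numpy as np
def proj(c,p):
    R=Rot.from_euler("xyz",c["rotation"]).as_matrix();q=R.T@(np.array(p)-c["position"]);x,y=q[0]/-q[2],-q[1]/-q[2];f=1+c["k1"]*(x*x+y*y)
    return np.array([c["cx"]+c["fx"]*x*f,c["cy"]+c["fy"]*y*f])
c3=np.load("w3.npy",allow_pickle=True).item()
out=[]
for cc,i in ((c3,a),(c,im)):
    u,v=proj(cc,(.648,.26,.045)).round().astype(int);print(u,v)
    x0,y0=max(u-50,0),max(v-50,0);print("crop0",x0,y0)
    out.append(cv2.resize(np.ascontiguousarray(i[y0:y0+100,x0:x0+100]),(400,400),interpolation=cv2.INTER_CUBIC))
cv2.imwrite("pics/jar.png",np.hstack(out))
```

```text
[0.57796396 0.2370365  0.25183724] [ 3.14097804e+00 -5.67339164e-04 -1.91858569e-03] [0.65322402 0.2362193  0.40621607]
262 112
crop0 212 62
305 133
crop0 255 83
```

View pics/jar.png

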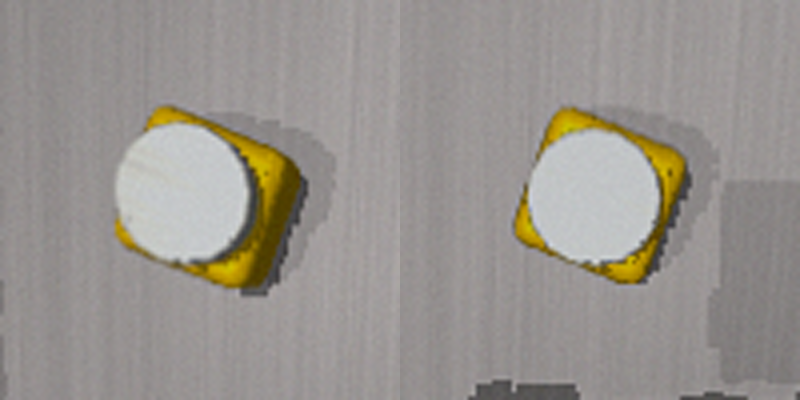

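The crops show the yellow jar turned about 22° in the image. Its lid centre is at left-crop (184,194) and right-crop (195,195), and its body corners in the right crop are (167,106), (287,155), (237,283) and (117,235).

Run:
```python
from h import *
c3,c4=[np.load(f"w{i}.npy",allow_pickle=True).item() for i in (3,4)]
f=lambda c,x,y,x0,y0:(c,(x+.5)/4-.5+x0,(y+.5)/4-.5+y0)
print(tri(f(c3,184,194,212,62),f(c4,195,195,255,83)))
print("lid@.067",atz(*f(c3,184,194,212,62),.067),atz(*f(c4,195,195,255,83),.067))
im=cv2.imread("pics/w4.png");hsv=cv2.cvtColor(im,cv2.COLOR_BGR2HSV)
m=cv2.inRange(hsv,(18,150,60),(35,255,255));m[:,:255]=0;m[:83]=0;m[183:]=0;m[:,355:]=0
pts=np.argwhere(m)
for z in (.044,.047):
    P=np.array([atz(c4,u,v,z)[:2] for v,u in pts],np.float32)*1000;print(cv2.minAreaRect(P))
```

```text
(array([0.6495968 , 0.26136087, 0.06284475]), [np.float64(0.0003920803658313415), np.float64(0.0003920803658314027)])
lid@.067 [0.64898667 0.26057043 0.067     ] [0.64999384 0.26089681 0.067     ]
((648.90185546875, 261.2685852050781), (45.573280334472656, 44.78104019165039), 67.64920806884766)
((648.9376220703125, 261.06109619140625), (45.195838928222656, 44.41016387939453), 67.6491470336914)
```

>>> arm_command:
  plan:
    - {"grip": -1, "slide": [0.0715, -0.024, 0], "spin": 0}
    - {"grip": -1, "slide": [0.0715, -0.024, 0], "spin": 0}
    - {"grip": -1, "slide": [0, 0, 0], "spin": 0.89}
    - {"grip": -1, "slide": [0, 0, 0], "spin": 0.89}
    - {"grip": -1, "slide": [0, 0, 0], "spin": 0.89}
    - {"grip": -1, "slide": [0, 0, 0.08], "spin": 0.89}
    - {"grip": -1, "slide": [0, 0, 0.1], "spin": 0.89}
    - {"grip": -1, "slide": [0, 0, 0.08], "spin": 0}
    - {"grip": -1, "slide": [0, 0, 0], "spin": 0}
    - {"grip": -1, "slide": [0, 0, 0], "spin": 0}

```text
time: 9.55
tool_pos: [0.6504, 0.2622, 0.1238]
ee_rot: [-3.14, -0.003, -0.389]
wrist_force: [0.5, -0.3, 0.6]
width: 0.094
finger_force: 0.0
```

Run:
```python
from h import *
c=camera_info("wrist");im=snapshot("wrist")[:,:,::-1].copy();cv2.imwrite("pics/w5.png",im[150:350,170:490])
o=sensors.get_obs();p=o["tool_pos"];y=o["ee_rot"][2];print(p,np.degrees(o["ee_rot"]))
d=np.array([.6493,.2608])-p[:2]
print("tool slide",d@[np.cos(y),np.sin(y)]/.5,d@[np.sin(y),-np.cos(y)]/.5,"spin",(np.degrees(y)+22.35)/5)
```

```text
[0.65092634 0.26257655 0.12492002] [-179.81576513   -0.23914681  -22.28842763]
tool slide -0.0016620724764290237 0.004521276760434452 spin 0.012314474148249844
```

View pics/w5.png

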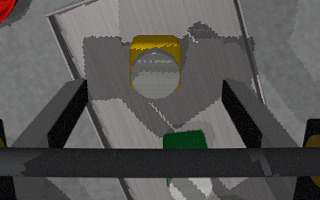

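The jar sits square between the open fingers, at about x=156 with the fingers at 85 and 228. I'll descend and grasp.

>>> arm_command:
  plan:
    - {"grip": -1, "slide": [-0.002, 0.004, 0.06], "spin": 0.012}
    - {"grip": -1, "slide": [0, 0, 0.06], "spin": 0}
    - {"grip": -1, "slide": [0, 0, 0.04], "spin": 0}
    - {"grip": -1, "slide": [0, 0, 0.02], "spin": 0}
    - {"grip": -1, "slide": [0, 0, 0], "spin": 0}
    - {"grip": -1, "slide": [0, 0, 0], "spin": 0}

```text
time: 10.35
tool_pos: [0.6486, 0.2616, 0.0331]
ee_rot: [-3.14, -0.002, -0.389]
wrist_force: [-0.6, -0.0, 0.2]
width: 0.0939
finger_force: 0.0
```

>>> arm_command:
  plan:
    - {"grip": 1, "slide": [0, 0, 0], "spin": 0}
    - {"grip": 1, "slide": [0, 0, 0], "spin": 0}
    - {"grip": 1, "slide": [0, 0, 0], "spin": 0}
    - {"grip": 1, "slide": [0, 0, 0], "spin": 0}
    - {"grip": 1, "slide": [0, 0, 0], "spin": 0}
    - {"grip": 1, "slide": [0, 0, 0], "spin": 0}
    - {"grip": 1, "slide": [0, 0, 0], "spin": 0}

```text
time: 11.22
tool_pos: [0.6477, 0.2613, 0.0314]
ee_rot: [-3.141, -0.0, -0.389]
wrist_force: [0.2, 1.5, 0.1]
width: 0.0455
finger_force: 30.0
```

Gripped at 30 N, opening 45.5 mm. Lifting straight up.

>>> arm_command:
  plan:
    - {"grip": 1, "slide": [0, 0, -0.03], "spin": 0}
    - {"grip": 1, "slide": [0, 0, -0.06], "spin": 0}
    - {"grip": 1, "slide": [0, 0, -0.09], "spin": 0}
    - {"grip": 1, "slide": [0, 0, -0.09], "spin": 0}
    - {"grip": 1, "slide": [0, 0, -0.09], "spin": 0}
    - {"grip": 1, "slide": [0, 0, -0.06], "spin": 0}
    - {"grip": 1, "slide": [0, 0, -0.02], "spin": 0}
    - {"grip": 1, "slide": [0, 0, 0], "spin": 0}
    - {"grip": 1, "slide": [0, 0, 0], "spin": 0}

```text
time: 12.35
tool_pos: [0.647, 0.261, 0.2489]
ee_rot: [3.139, 0.003, -0.389]
wrist_force: [0.6, 0.2, -1.1]
width: 0.0461
finger_force: 30.0
```

```bash
cat > go.py <<'E'
from h import *
o=sensors.get_obs();p=o["tool_pos"];y=o["ee_rot"][2];print(p,np.degrees(o["ee_rot"]),o["wrist_force"],o["width"],o["finger_force"])
d=np.array([.4847,-.3013])-p[:2];print("world d",d)
print("slide",d@[np.cos(y),np.sin(y)]/.5,d@[np.sin(y),-np.cos(y)]/.5,"spin",(np.degrees(y)-14.23)/5)
E
python3 go.py
```

```text
[0.64700235 0.26101129 0.24894901] [ 1.79845244e+02  1.76120038e-01 -2.23099069e+01] [ 0.56683316  0.18024076 -1.05508452] 0.04608499793224878 29.999796152114868
world d [-0.16230235 -0.56231129]
slide 0.12661874864286768 1.1636631141036728 spin -7.307981388264527
```

>>> arm_command:
  plan:
    - {"grip": 1, "slide": [0.006, 0.05, 0], "spin": 0}
    - {"grip": 1, "slide": [0.01, 0.095, 0], "spin": 0}
    - {"grip": 1, "slide": [0.01, 0.095, 0], "spin": 0}
    - {"grip": 1, "slide": [0.01, 0.095, 0], "spin": 0}
    - {"grip": 1, "slide": [0.01, 0.095, 0], "spin": 0}
    - {"grip": 1, "slide": [0.01, 0.095, 0], "spin": 0}
    - {"grip": 1, "slide": [0.01, 0.095, 0], "spin": 0}
    - {"grip": 1, "slide": [0.01, 0.095, 0], "spin": 0}
    - {"grip": 1, "slide": [0.01, 0.095, 0], "spin": 0}
    - {"grip": 1, "slide": [0.01, 0.095, 0], "spin": 0}

```text
time: 13.6
tool_pos: [0.519, -0.1767, 0.2494]
ee_rot: [-3.142, 0.003, -0.389]
wrist_force: [1.4, -0.2, -1.5]
width: 0.0458
finger_force: 30.0
```

>>> arm_command:
  plan:
    - {"grip": 1, "slide": [0.01, 0.095, 0], "spin": -0.5}
    - {"grip": 1, "slide": [0, 0, 0], "spin": -0.9}
    - {"grip": 1, "slide": [0, 0, 0], "spin": -0.9}
    - {"grip": 1, "slide": [0, 0, 0], "spin": -0.9}
    - {"grip": 1, "slide": [0, 0, 0], "spin": -0.9}
    - {"grip": 1, "slide": [0, 0, 0], "spin": -0.9}
    - {"grip": 1, "slide": [0, 0, 0], "spin": -0.9}
    - {"grip": 1, "slide": [0, 0, 0], "spin": -0.9}
    - {"grip": 1, "slide": [0, 0, 0], "spin": -0.5}
    - {"grip": 1, "slide": [0, 0, 0], "spin": 0}

```text
time: 14.85
tool_pos: [0.5063, -0.2211, 0.2496]
ee_rot: [-3.139, 0.002, 0.247]
wrist_force: [0.2, 0.5, -1.2]
width: 0.0454
finger_force: 30.0
```

```bash
python3 go.py
```

```text
[ 0.50629099 -0.22112412  0.24962835] [-1.79872504e+02  1.39272063e-01  1.41627196e+01] [ 0.23597051  0.51273471 -1.15504295] 0.04542484755130412 29.999585151672363
world d [-0.02159099 -0.08017588]
slide -0.08110376103152003 0.1449122057168686 spin -0.013456088049813885
```

>>> arm_command:
  plan:
    - {"grip": 1, "slide": [-0.04, 0.072, 0], "spin": -0.013}
    - {"grip": 1, "slide": [-0.041, 0.073, 0], "spin": 0}
    - {"grip": 1, "slide": [0, 0, 0], "spin": 0}
    - {"grip": 1, "slide": [0, 0, 0.07], "spin": 0}
    - {"grip": 1, "slide": [0, 0, 0.08], "spin": 0}
    - {"grip": 1, "slide": [0, 0, 0.06], "spin": 0}
    - {"grip": 1, "slide": [0, 0, 0], "spin": 0}
    - {"grip": 1, "slide": [0, 0, 0], "spin": 0}

```text
time: 15.85
tool_pos: [0.4861, -0.3016, 0.1477]
ee_rot: [3.14, -0.001, 0.249]
wrist_force: [0.2, 0.0, -1.1]
width: 0.0461
finger_force: 30.0
```

```bash
python3 go.py
python3 - <<'E'
from h import *
w=snapshot("wrist")[:,:,::-1].copy();s=snapshot("side")[:,:,::-1].copy();cv2.imwrite("pics/wf.png",w);cv2.imwrite("pics/sf.png",s)
np.save("wf.npy",camera_info("wrist"),allow_pickle=True)
a=cv2.resize(w[100:350,200:440],(384,400),interpolation=cv2.INTER_CUBIC)
b=cv2.resize(s[240:390,290:430],(373,400),interpolation=cv2.INTER_CUBIC)
cv2.imwrite("pics/fin.png",np.hstack([a,b]))
E
```

```text
[ 0.48613484 -0.30156715  0.14771018] [ 1.79931279e+02 -6.78844601e-02  1.42761810e+01] [ 0.22922665  0.04997642 -1.05603937] 0.046114226171759205 29.999711215496063
world d [-0.00143484  0.00026715]
slide -0.002649296614694192 -0.0012254427424173136 spin 0.009236196534483553
```

View pics/fin.png

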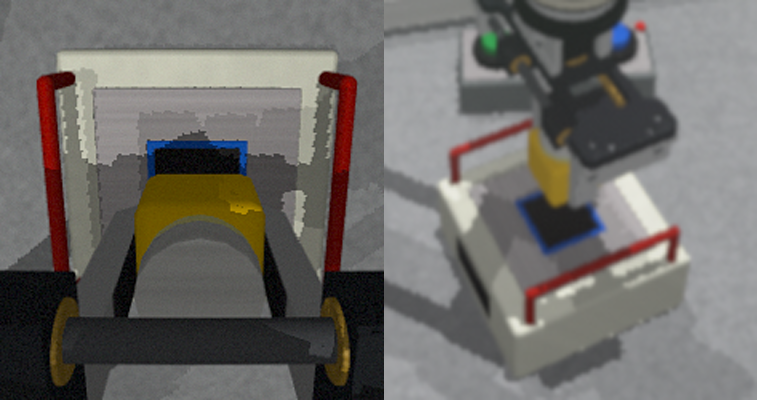

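The wrist crop shows the jar held upright with its front lower edge at (199,174). It is centred laterally on the window's far border, (149..247, 145), and parallel to it. The side crop shows the jar clear above the window. Next I'll check the fore-aft offset.

Run:
```python
from h import *
c=np.load("wf.npy",allow_pickle=True).item();o=sensors.get_obs();p=o["tool_pos"];y=o["ee_rot"][2]
ex=np.array([np.cos(y),np.sin(y)]);ey=np.array([np.sin(y),-np.cos(y)])
g=lambda u,v:(c,200+(u+.5)/1.6-.5,100+(v+.5)/1.6-.5)
for z in (.117,.119):
    q=atz(*g(199,174.5),z)[:2]-p[:2];print("jar front in tool x,y (expect 23 mm):",q@ex*1e3,q@ey*1e3)
for u,v in ((149,142),(247,142)):
    q=atz(*g(u,v),.07)[:2]-p[:2];print("win far corners (27,+-27):",q@ex*1e3,q@ey*1e3)
q=np.array([.4847,-.3013])-p[:2];print("win centre in tool",q@ex*1e3,q@ey*1e3,p,np.degrees(o["ee_rot"]))
```

```text
jar front in tool x,y (expect 23 mm): 20.461974697474556 0.7596614568847153
jar front in tool x,y (expect 23 mm): 21.04466721375548 0.7549466395952698
win far corners (27,+-27): 25.045032518302573 -26.072858020029273
win far corners (27,+-27): 24.986069138755834 26.774664037778294
win centre in tool -1.5539192476366015 -1.2726522566912275 [ 0.48651964 -0.30215041  0.14874898] [ 1.79826864e+02 -1.41673699e-01  1.42682178e+01]
```

>>> arm_command:
  plan:
    - {"grip": 1, "slide": [-0.001, 0, 0.02], "spin": 0}
    - {"grip": 1, "slide": [0, 0, 0.025], "spin": 0}
    - {"grip": 1, "slide": [0, 0, 0.015], "spin": 0}
    - {"grip": 1, "slide": [0, 0, 0.006], "spin": 0}
    - {"grip": 1, "slide": [0, 0, 0], "spin": 0}
    - {"grip": 1, "slide": [0, 0, 0], "spin": 0}
    - {"grip": 1, "slide": [0, 0, 0], "spin": 0}
    - {"grip": 1, "slide": [0, 0, 0], "spin": 0}

```text
time: 16.95
tool_pos: [0.4851, -0.3019, 0.1138]
ee_rot: [3.141, -0.0, 0.249]
wrist_force: [0.5, 0.2, -0.6]
width: 0.0456
finger_force: 30.0
```

```bash
python3 go.py
python3 - <<'E'
from h import *
P=[]
for _ in range(8):
    w=snapshot("wrist"); o=sensors.get_obs(); P.append(np.r_[o["tool_pos"],np.degrees(o["ee_rot"])%360])
print(np.mean(P,0).round(4),np.std(P,0).round(4))
np.save("wg.npy",camera_info("wrist"),allow_pickle=True)
a=cv2.resize(w[100:280,220:430,::-1].copy(),(700,600),interpolation=cv2.INTER_CUBIC);cv2.imwrite("pics/g.png",a)
E
```

```text
[ 0.48508797 -0.30191433  0.11377287] [ 1.79971466e+02 -1.64887819e-02  1.42591439e+01] [ 0.47952272  0.19289058 -0.58444688] 0.04555306703837731 29.999788999557495
world d [-0.00038797  0.00061433]
slide -0.00044941203412691576 -0.0013819342644560426 spin 0.005828788285605313
[ 4.850000e-01 -3.018000e-01  1.136000e-01  1.799880e+02  2.699954e+02
  1.425840e+01] [0.000000e+00 0.000000e+00 1.000000e-04 6.800000e-03 1.558817e+02
 1.400000e-03]
```

View pics/g.png

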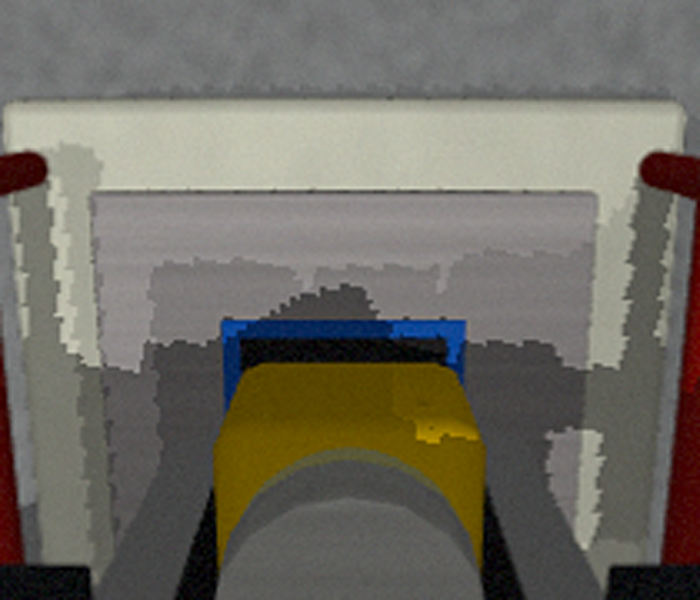

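The crop shows the window border's far edge at (222..466, 321) and the jar's lower front edge at y≈363, mid x≈351. The edges are parallel, with the jar about 1 mm to the right.

Run:
```python
from h import *
c=np.load("wg.npy",allow_pickle=True).item();o=sensors.get_obs();p=o["tool_pos"];y=o["ee_rot"][2]
ex=np.array([np.cos(y),np.sin(y)]);ey=np.array([np.sin(y),-np.cos(y)])
def f(u,v,z):
    q=atz(c,220+(u+.5)*.3-.5,100+(v+.5)*.3-.5,z)[:2]-p[:2];return np.round([q@ex*1e3,q@ey*1e3],2)
print("win",f(221,320,.07),f(467,320,.07),"jar bottom front",f(351,363,.085),"sides top",f(216,440,.127),f(484,440,.127))
```

```text
win [ 27.09 -27.51] [27.06 26.91] jar bottom front [21.57  1.22] sides top [ 20.77 -20.92] [20.75 22.84]
```

>>> arm_command:
  plan:
    - {"grip": 1, "slide": [0.0007, -0.0024, 0], "spin": 0}
    - {"grip": 1, "slide": [0, 0, 0], "spin": 0}
    - {"grip": 1, "slide": [0, 0, 0], "spin": 0}
    - {"grip": 1, "slide": [0, 0, 0], "spin": 0}
    - {"grip": 1, "slide": [0, 0, 0], "spin": 0}
    - {"grip": 1, "slide": [0, 0, 0], "spin": 0}

```text
time: 18.1
tool_pos: [0.485, -0.3006, 0.1135]
ee_rot: [3.141, 0.0, 0.249]
wrist_force: [-0.4, 0.0, -2.2]
width: 0.0459
finger_force: 30.0
```

```bash
python3 go.py && python3 -c "
from h import *
print(ticket.close_job())"
```

```text
[ 0.48501901 -0.30058631  0.11351026] [1.79994025e+02 1.61431497e-04 1.42569719e+01] [-0.41651576  0.02972876 -2.16471109] 0.045889192852973916 29.99982476234436
world d [-0.00031901 -0.00071369]
slide -0.0009698910817338091 0.0012262995550006586 spin 0.005394377451172971
the job is handed in; nothing more can be done
None
```

I pressed the blue, yellow and green buttons in order, each fully down and released, and handed the job in at about 18 s with the arm holding the yellow jar still, upright and square about 15 mm above the print window, centred to about 1 mm by my measurements.

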